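# Select the filter on the evidence lamp and switch it on

## Task

Push the black tab of the evidence lamp's filter wheel round until it points squarely at the label with the plus sign; push it steadily with a fingertip against its side, without pinching or flicking it. Only then press the round button on the lamp's deck fully down and let it come up again. Leave the loose things on and around the lamp where they stand.

Things in the scene. Friction and masses are not known exactly. Their poses are not given: they have to be found in the camera images.
- housing: Lamp housing, fixed to the bench: a white box 280 mm square, 70 mm high, with a flat deck on top that carries wheel, labels and button. Origin at the centre of its underside, right below the wheel's axis; its -x side is its front. It stands turned by up to 0.45 rad.
- wheel (a joint): Filter wheel: a flat aluminium disc, 136 mm across, turning about a vertical axis on the deck. Turn in rad, counterclockwise from above positive; at 0 the tab points to the housing's front. Stops at -2.2 and 2.2; starts within 0.3 of 0. Stiff friction, no spring: turning takes about 3 N at the tab and it stays where it is left.
- wheel_hub (a point): Point on the wheel's axis, on top of the hub, 20 mm above the deck (the disc's own top face is 14 mm above the deck).
- tab (a point): Centre of the top face of the wheel's tab: an upright black fin, 30 mm long along the wheel's radius (from 56 to 86 mm off the axis), 12 mm thick, its top 40 mm above the deck (110 mm above the bench), its lower edge 6 mm above the deck. This point is 71 mm off the axis; tab and wheel turn together.
- tab_aim (a point): Imaginary point that turns with the wheel, on the tab's centre line drawn outwards, 105 mm from the axis, 2 mm above the deck: it lies over the centre of the label that the tab points at.
- plus_mark (a point): Centre of the label with the plus sign: a white disc with black rim, 40 mm across, black strokes 28 mm long, 2 mm proud of the deck, 105 mm from the wheel's axis. Four labels (plus, one bar, one dot, two dots) lie at wheel values of -1.83, -0.61, 0.61 and 1.83; which is where varies. The wheel starts between the middle two; the shorter way round leads to the label.
- lamp_button (a joint): Travel of the lamp's push button in m: 0 is up, 0.006 fully down; springs back, about 5 N to push fully down.
- lamp_button_top (a point): Centre of the top of the round steel button, 28 mm across, in a black surround on the deck behind the wheel (108 mm from the axis, opposite to where the tab points at 0). It is pressed straight down.
- loupe: dark steel loupe, 36 mm across, 34 mm tall, standing on the rear left corner of the lamp deck; origin at the centre of its underside. To be left alone.
- deck_jar: small clear jar, 32 mm across, 40 mm tall, standing on the rear right corner of the lamp deck; origin at the centre of its underside. To be left alone.
- jar: glass jar, 50 mm across, 65 mm tall, on the bench left of the lamp; origin at the centre of its underside. To be left alone.
- dish: low glass dish, 60 mm across, 14 mm tall, on the bench left of the lamp; origin at the centre of its underside. To be left alone.
- calipers: steel calipers lying on the bench right of the lamp, 150 mm long, 10 mm thick; origin at the centre of its underside. To be left alone.
- vial: amber vial, 28 mm across, 50 mm tall, on the bench right of the lamp; origin at the centre of its underside. To be left alone.
- marker: black marker pen, 130 mm long, 16 mm thick, lying on the bench behind the lamp; origin at the centre of its underside. To be left alone.

How it is judged:
On the way, in this order (a step that is already met when the one before it is completed fails the run):
1. the tab points at the plus label (horizontal distance between tab_aim and plus_mark below 0.01 m), for 0.3 s.
2. the button is pressed fully down with the tab at the plus label (value of joint lamp_button above 0.0045 m and horizontal distance between tab_aim and plus_mark below 0.01 m), for 0.05 s.
At the end, for the whole second after the job is handed in: The tab points at the plus label to within 10 mm at the label (about 5.5 degrees), the wheel is at rest and the button has been pressed (at least 4.5 of its 6 mm) and is up again (horizontal distance between tab_aim and plus_mark below 0.01 m and velocity of joint wheel between -0.05 and 0.05 rad/s and value of joint lamp_button below 0.0015 m); the robot touches nothing.
It fails at once if the button is pressed while the tab does not point at the plus label (value of joint lamp_button above 0.003 m and horizontal distance between tab_aim and plus_mark above 0.01 m).
It fails at once if the tab is pinched: both its faces are squeezed by the fingers (contact force between each of wheel_c2, wheel_c3 and the fingers above 1 N).
It fails at once if the wheel is flicked round faster than 4 rad/s (velocity of joint wheel above 4 rad/s or velocity of joint wheel below -4 rad/s).
It fails at once if a loose thing is lifted or moved by more than 20 mm, or tipped over (distance of any of loupe, deck_jar, jar, dish, calipers, vial, marker from where it was at the start of the episode above 0.02 m or angle between any of loupe, deck_jar, jar, dish, calipers, vial, marker's own z axis and vertical above 0.5 rad).
It also fails if it takes over 48 s, if anything falls off the work surface, if the arm or the gripper's body presses on something with over 40 N, if the wrist force passes 120 N, or if a joint passes its speed limit or range.

## Robot

A 6-joint arm with a two-finger parallel gripper is mounted at the origin on the work surface. World frame = base frame: x ahead of the robot, y to its left, z up, the work surface at z = 0. Lengths are in m, angles in rad, forces in N, time in s.
With the tool pointing down it reaches from about 0.3 to 0.75 m from the base axis. Payload 8.5 kg.
Tool frame: the origin (TCP) lies on the mounting face of the last link; the fingertips stand 173 mm ahead of it and the grasp point (between the pads) lies 155 mm ahead of it (arm.tip_reach is the distance from the TCP to the fingertips, in m); z points along the fingers, x is the direction in which the jaws open and shut, and the axes are right-handed (so a half turn about z gives the same grasp; the last joint's range is limited). The gripper opens to 85 mm and grips with 20 to 120 N. Pads are 22 mm wide; open, the fingers measure 114 mm over their backs; the gripper's body (76 mm by 85 mm) begins 54 mm behind the grasp point. The pads swing forward as they close: fully open they stand 13 mm farther back than shut.
Start: joints at [-1.353, 0.381, 1.297, -0, 1.464, -0.215], TCP at [0.231, -0.499, 0.405] pointing down, gripper open.
Joint ranges: [-3.11, 3.11], [-0.89, 2.33], [0.22, 2.48], [-1.42, 4.56], [0.17, 2.85], [-2.88, 2.88]. Speed limits (rad/s): [2.39, 2.39, 3.14, 3.14, 3.14, 3.14].

## Interface

Orientations are given as a unit quaternion [x, y, z, w].
In Python, from bench import monitor, eyes, arm gives the robot as it stands.
- The arm moves only by the tool arm_command, never from a script. Its argument "increments" is a list of rows, each a list of 7 numbers: the opening, from 0 (shut) to 1 (fully open), then the shift along the tool's x, y, z in cm, then the turn, a rotation vector about the tool's x, y, z in rad. In form: [[grip, x, y, z, ax, ay, az], ...]. A call has exactly 5 rows; each row shifts and turns the commanded pose from where the row before left it, along the tool's axes as they then stand; what a row does not reach is not made up. A row lasts 1/12 s, in which the tool goes at most 41.7 mm and 7.16 degrees, less where a joint would pass 70% of its speed; a pose out of reach is approached as far as the arm can. A call with a gripper value outside its range is refused whole. The fingers move at their own pace and stop on an object; "force" is the grip in N (left out, the last holds). Time passes only in rows, so rows that do not move let the fingers close, or fill a call up. It gives the time, the measured TCP pose, the force and the opening at its end, in the units of the state.
- monitor.sense(): the state, without advancing time (a new reading comes with each control period).
- eyes.read_camera(name): name is "scene" or "top"; returns (picture, depth): 480x640x3 uint8, red, green, blue; 480x640 float32, m along the optical axis (not along the pixel's ray), 0 where there is no reading.
- eyes.get_calibration(name): a dict with "fx", "fy", "cx", "cy" (pixels), "origin" and "attitude" of the camera in the world. Camera axes: x right, y up, looking along -z (the intrinsics and any distortion apply to the point x, -y, -z); pixel columns grow to the right and rows downward; lengths in m; the calibration is good to about 2 mm. A picture is of the moment at which its call begins. get_calibration takes no time and is no camera call.
- arm.sign_off(): hands the job in, once; it reports no verdict.
The state is a dict: "t": time; "q": joint angles; "qd": joint speeds; "effort": joint torques, N m; "ee_pos": TCP position; "tool_rot": TCP orientation; "wrist_force": force on the tool from outside, world axes, zero at the start; "moment": the same for the moment, N m; "finger_gap": finger opening in m.
Only numpy, scipy, OpenCV 4.12 (cv2) and the standard library are available. Lean on these libraries where they do the work, as an engineer would, in place of code of your own. Each camera call takes 0.05 s, during which the arm holds its last target.

## Working session

There is one attempt and no reset: what is moved stays moved. The work goes in short steps, Python scripts to look and compute and a tool call to move; the robot and the scene stay as the last step left them, time stands still between calls to the robot, and variables do not carry over. Pictures are saved under pics/ and viewed, and the job is handed in when it is done.

Besides the shell and the picture viewer there is one more tool, called after ">>>" in YAML: its name, and indented under it one key for each argument. arm_command: Moves the arm, as the interface text tells. Its arguments: {"type":"object","properties":{"increments":{"type":"array"},"force":{"type":"number"}},"required":["increments"]}

```bash
ls; mkdir -p pics
python3 - <<'E'
from bench import monitor, eyes, arm
import cv2,numpy as np
for n in("top","scene"):
    p,d=eyes.read_camera(n); c=eyes.get_calibration(n); print(n,c)
    cv2.imwrite(f"pics/{n}0.png",p[:,:,::-1]); np.savez(f"{n}0.npz",p=p,d=d)
s=monitor.sense(); print(s, arm.tip_reach)
E
```

```text
pics
top {'fx': 474.0898188742704, 'fy': 474.0898188742704, 'cx': 316.5261352945711, 'cy': 233.92231989935445, 'origin': array([0.49703018, 0.02389137, 0.89775775]), 'attitude': array([-0.05945775,  0.0328762 ,  0.70763798, -0.70330109])}
scene {'fx': 491.119044840005, 'fy': 491.119044840005, 'cx': 321.2879765967596, 'cy': 237.59992358720058, 'origin': array([ 1.14810681, -0.39815239,  0.70720503]), 'attitude': array([0.37602242, 0.16432259, 0.38477237, 0.82677412])}
{'t': 0.1, 'q': array([-1.35329319e+00,  3.81140260e-01,  1.29817645e+00,  1.62192538e-05,
        1.46359831e+00, -2.15309229e-01]), 'qd': array([ 0.00042322,  0.00090495, -0.00351827, -0.00176297,  0.00044171,
       -0.00144876]), 'effort': array([ 5.51627410e-03, -4.49215364e+01, -2.31656581e+01, -1.22800011e-04,
        3.62811661e-03,  7.96521729e-07]), 'ee_pos': array([ 0.23066939, -0.49924542,  0.40416999]), 'tool_rot': array([ 8.42443853e-01, -5.38783739e-01, -4.62345560e-04, -4.72721938e-04]), 'wrist_force': array([0.04729005, 0.96943301, 0.40190088]), 'moment': array([-0.02738997, -0.00034401, -0.03223948]), 'finger_gap': 0.08530198560641201} 0.1734
```

View pics/top0.png

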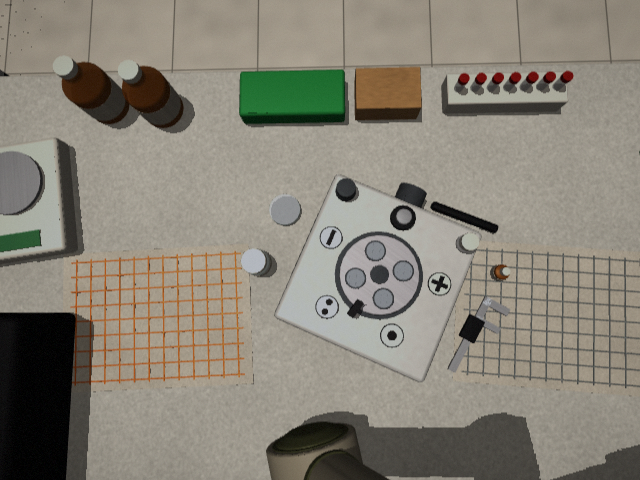

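View pics/scene0.png

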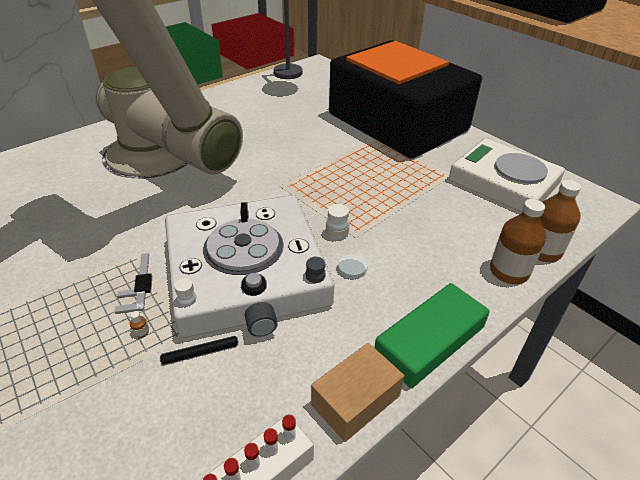

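The top view shows the hub at about (379,274), the tab at (355,310), plus at (440,284), one dot at (392,335), two dots at (327,307), bar at (331,237) and the button at (403,216). Plus is therefore at +1.83, so the push goes counterclockwise. Next I'll measure the positions.

```bash
cat > h.py <<'E'
import numpy as np,cv2
from scipy.spatial.transform import Rotation as R
from bench import monitor, eyes, arm
def ray(n,u,v):
    c=eyes.get_calibration(n)
    d=np.array([(u-c['cx'])/c['fx'],-(v-c['cy'])/c['fy'],-1.])
    return np.array(c['origin']),R.from_quat(c['attitude']).apply(d)
def onz(n,u,v,z):
    o,d=ray(n,u,v); return o+d*(z-o[2])/d[2]
def proj(n,P):
    c=eyes.get_calibration(n); q=R.from_quat(c['attitude']).inv().apply(np.asarray(P)-c['origin'])
    return c['cx']+c['fx']*q[0]/-q[2], c['cy']+c['fy']*-q[1]/-q[2]
def blobs(p,box,lo,hi):
    x0,y0,x1,y1=box; g=p[y0:y1,x0:x1].max(2); m=((g>=lo)&(g<=hi)).astype(np.uint8)
    n,l,st,ce=cv2.connectedComponentsWithStats(m); return [(ce[i][0]+x0,ce[i][1]+y0,st[i][4],st[i][2],st[i][3]) for i in range(1,n) if st[i][4]>15]
E
python3 - <<'E'
from h import *
p=np.load('top0.npz')['p']
for nm,b in dict(hub=(365,260,394,289),tab=(340,295,372,325),plus=(424,268,456,300),dot=(376,320,408,350),two=(312,292,342,322),bar=(316,222,346,252),btn=(386,200,420,232)).items():
    print(nm,[tuple(round(float(a),1) for a in x) for x in blobs(p,b,0,70)])
im=cv2.resize(p[160:400,260:520],None,fx=3,fy=2.5*1.2/1.0/1.2*1.0)[:,:,::-1]
im=cv2.resize(p[160:360,290:510],None,fx=3,fy=3,interpolation=cv2.INTER_CUBIC)[:,:,::-1]; cv2.imwrite('pics/crop0.png',im[:600])
E
```

```text
hub [(379.3, 274.3, 254.0, 19.0, 18.0)]
tab [(355.3, 307.7, 275.0, 31.0, 23.0)]
plus [(439.5, 283.6, 110.0, 16.0, 15.0)]
dot [(391.6, 335.1, 65.0, 10.0, 9.0)]
two [(328.6, 301.7, 26.0, 6.0, 6.0), (324.4, 311.1, 27.0, 6.0, 5.0)]
bar [(330.5, 237.2, 57.0, 10.0, 15.0)]
btn [(413.6, 202.0, 67.0, 17.0, 7.0), (401.9, 218.7, 311.0, 26.0, 25.0)]
```

View pics/crop0.png

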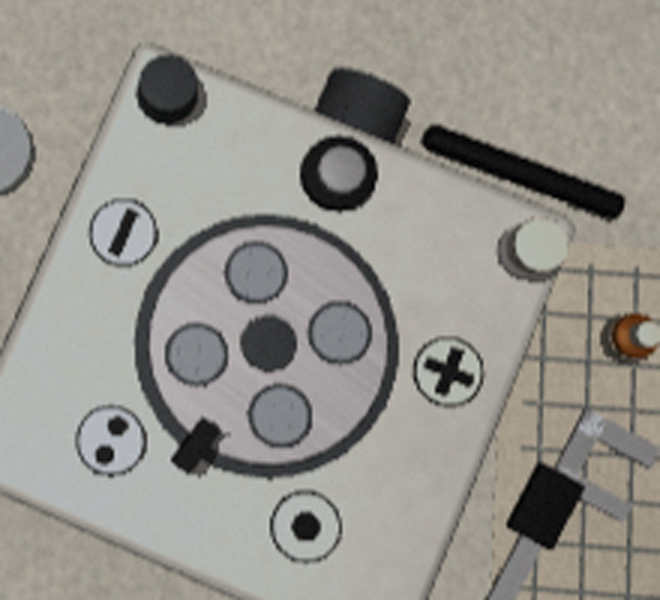

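Run:
```python
from h import *
from scipy.optimize import least_squares
P={'plus':(439.5,283.6),'dot':(391.6,335.1),'two':(326.5,306.4),'bar':(330.5,237.2)}
A=dict(plus=1.83,dot=.61,two=-.61,bar=-1.83)
W={k:onz('top',*v,.072)[:2] for k,v in P.items()}
f=lambda s:np.concatenate([s[:2]+.105*np.array([np.cos(s[2]+np.pi+A[k]),np.sin(s[2]+np.pi+A[k])])-W[k] for k in W])
r=least_squares(f,[.45,-.1,-.3]);print(r.x,np.round(f(r.x)*1000,1),W)
cx,cy,yaw=r.x
print('hub',onz('top',379.3,274.3,.09))
bt=np.array([cx+.108*np.cos(yaw),cy+.108*np.sin(yaw)]);print('btn pred',bt)
for z in(.075,.08,.085,.09): print(z,onz('top',404.0,216.5,z),proj('top',[*bt,z]))
d=np.load('top0.npz')['d']; 
def pt(u,v):
    o,dd=ray('top',u,v); return o+dd*float(d[int(v),int(u)])
print('btn depth',pt(404,216),'tab',pt(356,309),pt(353,313),'deck',pt(410,250), 'loupe',pt(346,188),'jar',pt(470,241),'knob',pt(411,193))
t=onz('top',356.5,309,.11);print('tab',t, np.arctan2(t[1]-cy,t[0]-cx)-yaw-np.pi,np.hypot(t[1]-cy,t[0]-cx))
print(R.from_quat(monitor.sense()['tool_rot']).as_matrix().round(3))
```

```text
[ 0.53414569 -0.05194242 -0.41501465] [ 0.   0.5  0.  -0.  -0.  -0.3  0.  -0.2] {'plus': array([ 0.51783389, -0.1562005 ]), 'dot': array([ 0.43111895, -0.07226479]), 'two': array([0.4796772 , 0.03809062]), 'bar': array([0.59969442, 0.03030426])}
hub [ 0.53350541 -0.05190343  0.09      ]
btn pred [ 0.63297761 -0.09548838]
0.075 [ 0.63469941 -0.0983946   0.075     ] (np.float64(402.3540378328545), np.float64(217.4886952214478))
0.08 [ 0.63386278 -0.09765145  0.08      ] (np.float64(402.7612299628748), np.float64(217.01516736057962))
0.085 [ 0.63302615 -0.09690831  0.085     ] (np.float64(403.1733507133992), np.float64(216.53590795690332))
0.09 [ 0.63218952 -0.09616516  0.09      ] (np.float64(403.59049011270935), np.float64(216.0508123156165))
btn depth [ 0.63250507 -0.0957002   0.09328882] tab [ 0.47614079 -0.01082467  0.11052352] [ 0.46963556 -0.00589701  0.10892835] deck [ 0.57503453 -0.10574854  0.08345618] loupe [0.68037103 0.00293926 0.10302982] jar [ 0.58665778 -0.20036813  0.1104315 ] knob [ 0.67862576 -0.11343005  0.06497467]
tab [ 0.47612472 -0.01166467  0.11      ] -0.19180343278901102 0.07063094157887166
[[ 0.419 -0.908 -0.   ]
 [-0.908 -0.419  0.001]
 [-0.001 -0.    -1.   ]]
```

>>> arm_command:
  increments:
    - [0,0,0,0,0,0,-0.106]
    - [0,0,0,0,0,0,-0.106]
    - [0,0,0,0,0,0,-0.106]
    - [0,0,0,0,0,0,-0.106]
    - [0,0,0,0,0,0,-0.106]

```text
t: 0.52
ee_pos: [0.2307, -0.4993, 0.4043]
tool_rot: [0.955, -0.297, -0.0, -0.0]
wrist_force: [0.8, 0.4, -0.5]
finger_gap: 0.0256
```

>>> arm_command:
  increments:
    - [0,-0.4,-2.8,0,0,0,0]
    - [0,-0.4,-2.8,0,0,0,0]
    - [0,-0.4,-2.8,0,0,0,0]
    - [0,-0.4,-2.8,0,0,0,0]
    - [0,-0.4,-2.8,0,0,0,0]

```text
t: 0.93
ee_pos: [0.2946, -0.3717, 0.4044]
tool_rot: [0.954, -0.3, -0.0, -0.0]
wrist_force: [0.5, -1.5, 0.1]
finger_gap: 0.0
```

>>> arm_command:
  increments:
    - [0,-0.4,-2.8,0,0,0,0]
    - [0,-0.4,-2.8,0,0,0,0]
    - [0,-0.4,-2.8,0,0,0,0]
    - [0,-0.4,-2.8,0,0,0,0]
    - [0,-0.4,-2.8,0,0,0,0]

```text
t: 1.35
ee_pos: [0.3581, -0.2452, 0.4046]
tool_rot: [0.954, -0.299, -0.0, -0.0]
wrist_force: [-0.7, -0.0, 0.3]
finger_gap: -0.0004
```

>>> arm_command:
  increments:
    - [0,-0.4,-2.8,0,0,0,0]
    - [0,-0.4,-2.8,0,0,0,0]
    - [0,-0.4,-2.8,0,0,0,0]
    - [0,-0.4,-2.8,0,0,0,0]
    - [0,-0.4,-2.8,0,0,0,0]

```text
t: 1.77
ee_pos: [0.4217, -0.1189, 0.4046]
tool_rot: [0.954, -0.299, -0.0, -0.0]
wrist_force: [0.1, -0.2, 1.0]
finger_gap: -0.0001
```

```bash
cat >> h.py <<'E'
C=np.array([0.53415,-0.05194]); F0=np.pi-0.41501
def where():
    s=monitor.sense(); M=R.from_quat(s['tool_rot']).as_matrix(); p=s['ee_pos']+M[:,2]*.1734
    r=p[:2]-C
    print('t',s['t'],'tcp',s['ee_pos'].round(4),'tip',p.round(4),'psi',np.arctan2(M[1,0],M[0,0]).round(4),'tilt',M[:2,2].round(4),'F',s['wrist_force'].round(1),'gap',round(s['finger_gap'],4),'q',s['q'].round(2))
    return s,M,p
def go(target):
    s,M,p=where(); print('tool delta cm',(M.T@(np.array(target)-p)*100).round(2))
E
python3 - <<'E'
from h import *
go([.4867,.0113,.093])
E
```

```text
t 1.7667 tcp [ 0.4217 -0.1189  0.4046] tip [ 0.4216 -0.1188  0.2312] psi -0.6081 tilt [-0.0004  0.0003] F [ 0.1 -0.2  1. ] gap -0.0001 q [-0.55  0.18  1.58  0.    1.37  0.06]
tool delta cm [ -2.08 -14.4   13.82]
```

>>> arm_command:
  increments:
    - [0,-0.41,-2.9,0,0,0,0]
    - [0,-0.41,-2.9,0,0,0,0]
    - [0,-0.41,-2.9,0,0,0,0]
    - [0,-0.41,-2.9,0,0,0,0]
    - [0,-0.41,-2.7,0,0,0,0]

```text
t: 2.18
ee_pos: [0.4866, 0.0104, 0.4045]
tool_rot: [0.954, -0.299, -0.0, 0.0]
wrist_force: [0.5, 0.1, -0.6]
finger_gap: -0.0
```

>>> arm_command:
  increments:
    - [0,0,0,2.5,0,0,0]
    - [0,0,0,2.5,0,0,0]
    - [0,0,0,2.5,0,0,0]
    - [0,0,0,2,0,0,0]
    - [0,0,0,0,0,0,0]

```text
t: 2.6
ee_pos: [0.4855, 0.009, 0.3063]
tool_rot: [0.954, -0.299, -0.004, 0.0]
wrist_force: [0.7, 0.5, -0.4]
finger_gap: 0.0003
```

Run:
```python
from h import *
go([.4867,.0113,.093])
for n in("top","scene"):
    p,d=eyes.read_camera(n); cv2.imwrite(f"pics/{n}1.png",p[:,:,::-1])
```

```text
t 2.6 tcp [0.4855 0.009  0.3063] tip [0.4842 0.0093 0.1329] psi -0.608 tilt [-0.0073  0.0017] F [ 0.7  0.5 -0.4] gap 0.0003 q [-0.23  0.37  1.63  0.    1.15  0.38]
tool delta cm [ 0.11 -0.32  3.99]
```

View pics/top1.png

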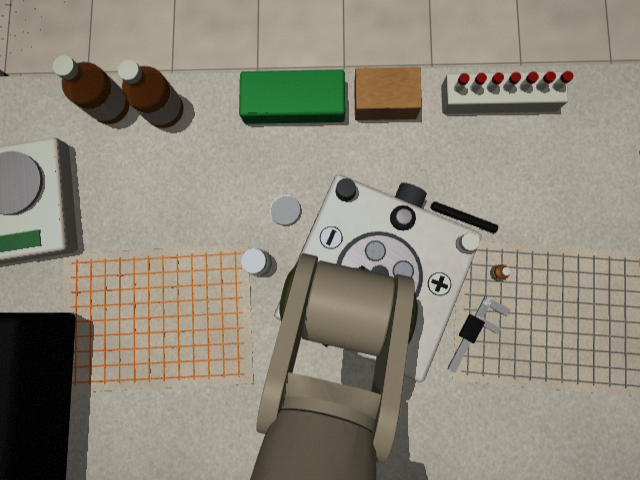

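View pics/scene1.png

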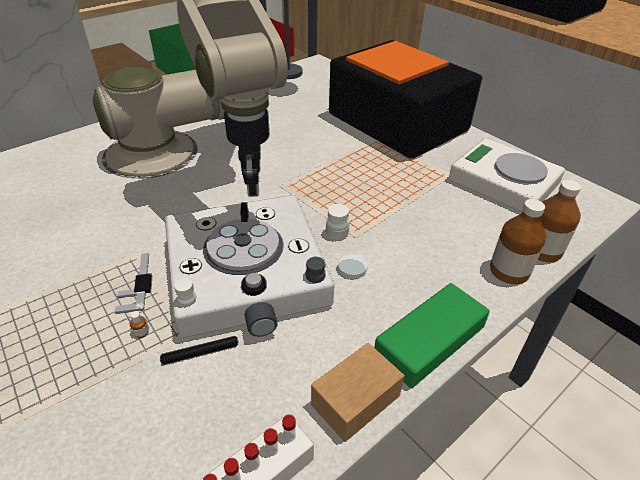

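>>> arm_command:
  increments:
    - [0,0.1,-0.3,1,0,0,0]
    - [0,0,0,1,0,0,0]
    - [0,0,0,1,0,0,0]
    - [0,0,0,0.95,0,0,0]
    - [0,0,0,0,0,0,0]

```text
t: 3.12
ee_pos: [0.4888, 0.0108, 0.2695]
tool_rot: [0.954, -0.299, -0.0, 0.0]
wrist_force: [0.7, -0.2, -0.4]
finger_gap: -0.0003
```

Run:
```python
from h import *
go([.4867,.0113,.093])
p,d=eyes.read_camera("scene"); q=proj("scene",monitor.sense()['ee_pos']-[0,0,.1734]);print(q)
cv2.imwrite(f"pics/scene2.png",cv2.resize(p[140:300,150:350,::-1],None,fx=3,fy=3,interpolation=cv2.INTER_CUBIC))
where()
```

```text
t 3.1167 tcp [0.4888 0.0108 0.2695] tip [0.4886 0.0108 0.0961] psi -0.6081 tilt [-0.0009  0.0002] F [ 0.7 -0.2 -0.4] gap -0.0003 q [-0.22  0.43  1.67 -0.    1.05  0.39]
tool delta cm [-0.18  0.07  0.31]
(np.float64(256.70974894541837), np.float64(210.71331612926267))
t 3.1667 tcp [0.4889 0.0107 0.2703] tip [0.4889 0.0107 0.0969] psi -0.608 tilt [0.0001 0.    ] F [-0.   0.5 -0.1] gap -0.0001 q [-0.22  0.43  1.67  0.    1.05  0.39]
```

View pics/scene2.png

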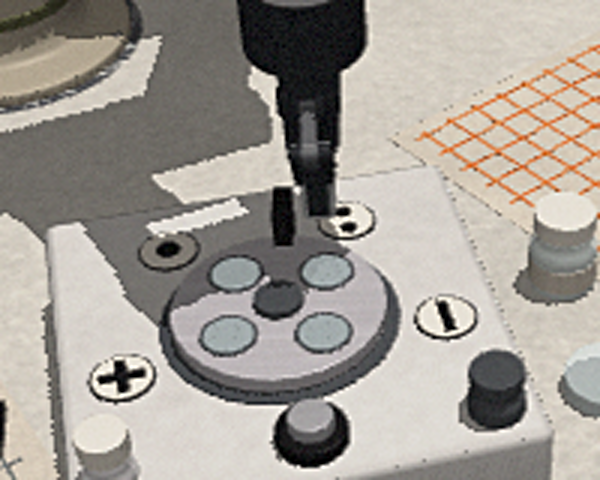

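>>> arm_command:
  increments:
    - [0,0,0.2,0.1,0,0,0]
    - [0,0,0.2,0.1,0,0,0]
    - [0,0,0.2,0.1,0,0,0]
    - [0,0,0.2,0,0,0,0]
    - [0,0,0,0,0,0,0]

```text
t: 3.58
ee_pos: [0.484, 0.0039, 0.2675]
tool_rot: [0.954, -0.3, 0.0, -0.0]
wrist_force: [-0.1, 0.0, -0.1]
finger_gap: 0.0002
```

>>> arm_command:
  increments:
    - [0,-0.112,0.589,0,0,0,-0.08]
    - [0,-0.112,0.589,0,0,0,-0.08]
    - [0,-0.112,0.589,0,0,0,-0.08]
    - [0,-0.112,0.589,0,0,0,-0.08]
    - [0,-0.112,0.589,0,0,0,-0.08]

```text
t: 4.0
ee_pos: [0.4661, -0.0197, 0.2674]
tool_rot: [0.995, -0.102, -0.0, -0.0]
wrist_force: [-0.6, 4.1, 1.9]
finger_gap: -0.0002
```

```bash
cat >> h.py <<'E'
def rel():
    s,M,p=where(); c=M.T@(np.array([*C,p[2]])-p)*100; print('axis in tool cm',c.round(2), 'psi left', round((F0+1.83-np.pi)-np.arctan2(M[1,0],M[0,0]),3))
E
python3 - <<'E'
from h import *
rel()
p,d=eyes.read_camera("scene")
cv2.imwrite(f"pics/scene3.png",cv2.resize(p[140:300,150:350,::-1],None,fx=3,fy=3,interpolation=cv2.INTER_CUBIC))
rel()
E
```

```text
t 4.0 tcp [ 0.4661 -0.0197  0.2674] tip [ 0.4661 -0.0196  0.094 ] psi -0.2041 tilt [-0.0002  0.0009] F [-0.6  4.1  1.9] gap -0.0002 q [-0.3   0.4   1.73  0.    1.01 -0.09]
axis in tool cm [ 7.32  1.79 -0.  ] psi left 1.619
t 4.05 tcp [ 0.4659 -0.0204  0.2674] tip [ 0.4658 -0.0203  0.094 ] psi -0.1998 tilt [-0.0005  0.0004] F [ 0.5 -0.   0.4] gap -0.0001 q [-0.3   0.4   1.73  0.    1.01 -0.1 ]
axis in tool cm [ 7.33  1.74 -0.  ] psi left 1.615
```

View pics/scene3.png

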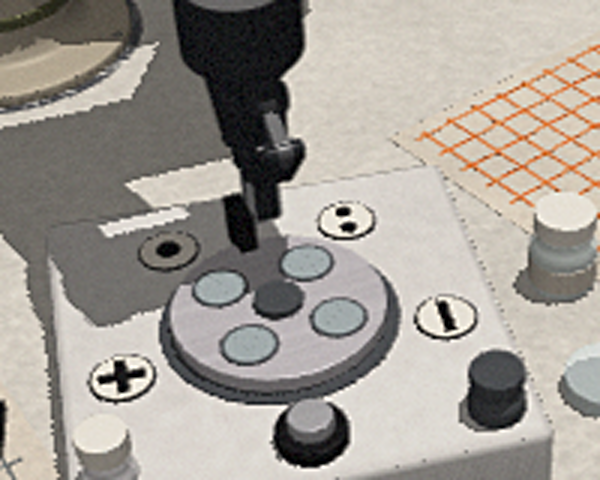

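>>> arm_command:
  increments:
    - [0,-0.112,0.589,0,0,0,-0.08]
    - [0,-0.112,0.589,0,0,0,-0.08]
    - [0,-0.112,0.589,0,0,0,-0.08]
    - [0,-0.112,0.589,0,0,0,-0.08]
    - [0,-0.112,0.589,0,0,0,-0.08]

```text
t: 4.47
ee_pos: [0.4591, -0.0486, 0.2672]
tool_rot: [0.995, 0.097, -0.001, -0.001]
wrist_force: [-2.8, 2.6, 1.5]
finger_gap: -0.0002
```

>>> arm_command:
  increments:
    - [0,-0.112,0.589,0,0,0,-0.08]
    - [0,-0.112,0.589,0,0,0,-0.08]
    - [0,-0.112,0.589,0,0,0,-0.08]
    - [0,-0.112,0.589,0,0,0,-0.08]
    - [0,-0.112,0.589,0,0,0,-0.08]

```text
t: 4.88
ee_pos: [0.4639, -0.0781, 0.267]
tool_rot: [0.956, 0.293, -0.001, -0.001]
wrist_force: [-4.0, 1.8, 1.2]
finger_gap: -0.0001
```

>>> arm_command:
  increments:
    - [0,-0.112,0.589,0,0,0,-0.08]
    - [0,-0.112,0.589,0,0,0,-0.08]
    - [0,-0.112,0.589,0,0,0,-0.08]
    - [0,-0.112,0.589,0,0,0,-0.08]
    - [0,0,0,0,0,0,0]

```text
t: 5.3
ee_pos: [0.4765, -0.0994, 0.2671]
tool_rot: [0.898, 0.441, -0.0, -0.0]
wrist_force: [-0.6, 0.3, 1.5]
finger_gap: -0.0005
```

Run:
```python
from h import *
p,d=eyes.read_camera("scene")
cv2.imwrite(f"pics/scene4.png",cv2.resize(p[140:300,150:350,::-1],None,fx=3,fy=3,interpolation=cv2.INTER_CUBIC))
p,d=eyes.read_camera("top")
cv2.imwrite(f"pics/top4.png",cv2.resize(p[160:360,290:510,::-1],None,fx=3,fy=3,interpolation=cv2.INTER_CUBIC))
rel()
```

```text
t 5.4 tcp [ 0.4764 -0.0988  0.2673] tip [ 0.4765 -0.0989  0.0939] psi 0.9082 tilt [ 0.0005 -0.0002] F [-0.4  1.   0.2] gap -0.0004 q [-0.45  0.43  1.68  0.    1.04 -1.36]
axis in tool cm [7.25 1.66 0.  ] psi left 0.507
```

View pics/scene4.png

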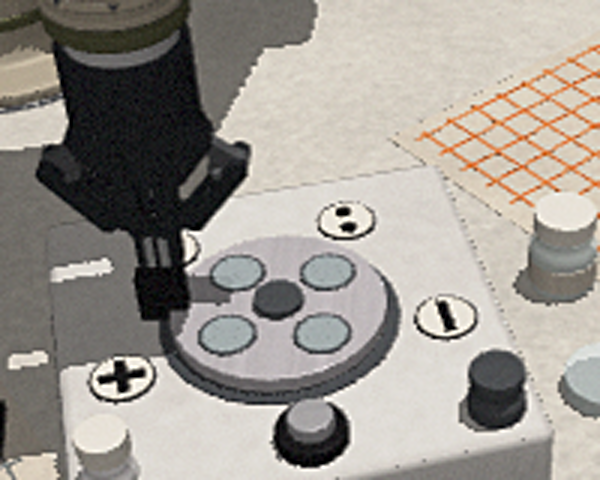

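View pics/top4.png

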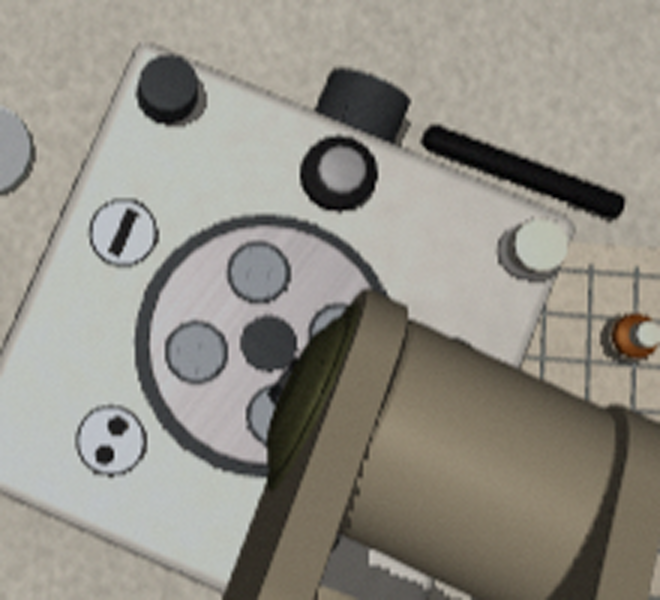

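>>> arm_command:
  increments:
    - [0,-0.089,0.441,0,0,0,-0.06]
    - [0,-0.112,0.589,0,0,0,-0.08]
    - [0,-0.112,0.589,0,0,0,-0.08]
    - [0,-0.112,0.589,0,0,0,-0.08]
    - [0,-0.089,0.441,0,0,0,-0.06]

```text
t: 5.82
ee_pos: [0.4966, -0.1162, 0.2672]
tool_rot: [0.804, 0.594, -0.001, -0.0]
wrist_force: [-3.4, -1.0, 1.1]
finger_gap: -0.0005
```

>>> arm_command:
  increments:
    - [0,-0.062,0.293,0,0,0,-0.04]
    - [0,-0.062,0.293,0,0,0,-0.04]
    - [0,0,0,0,0,0,0]
    - [0,0,0,0,0,0,0]
    - [0,0,0,0,0,0,0]

```text
t: 6.23
ee_pos: [0.502, -0.1188, 0.2673]
tool_rot: [0.781, 0.625, 0.0, 0.0]
wrist_force: [-0.4, 0.1, 0.1]
finger_gap: 0.0002
```

Run:
```python
from h import *
p,d=eyes.read_camera("scene")
cv2.imwrite(f"pics/scene5.png",cv2.resize(p[140:300,150:350,::-1],None,fx=3,fy=3,interpolation=cv2.INTER_CUBIC))
rel()
```

```text
t 6.2833 tcp [ 0.502  -0.1189  0.2673] tip [ 0.5021 -0.1189  0.0939] psi 1.3503 tilt [ 0.0006 -0.0001] F [-0.3 -0.5  0.6] gap 0.0001 q [-0.46  0.47  1.6   0.    1.07 -1.81]
axis in tool cm [7.23 1.66 0.  ] psi left 0.065
```

View pics/scene5.png

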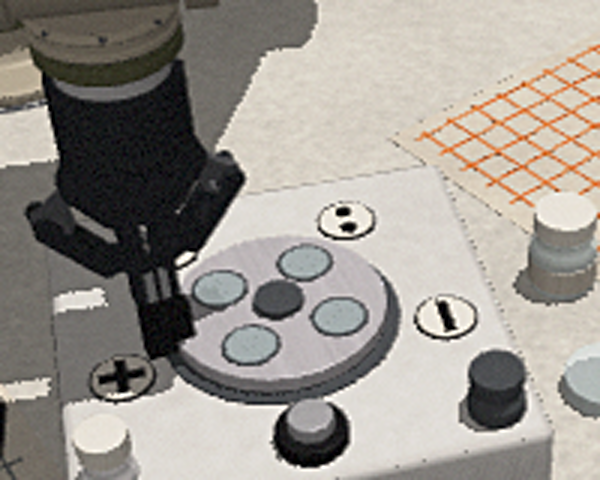

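```bash
cat >> h.py <<'E'
def wheel(n,p):
    """hole angles about C (bluish glass discs), mod 90 deg, rel. to housing front"""
    c=p.astype(int); m=((c[:,:,1]-c[:,:,0])>4).astype(np.uint8)
    u,v=proj(n,[*C,.084]); u,v=int(u),int(v); mm=np.zeros_like(m); mm[v-50:v+50,u-55:u+55]=m[v-50:v+50,u-55:u+55]
    mm=cv2.morphologyEx(mm,cv2.MORPH_OPEN,np.ones((3,3),np.uint8))
    k,l,st,ce=cv2.connectedComponentsWithStats(mm); out=[]
    for i in range(1,k):
        if st[i][4]<60: continue
        P=onz(n,*ce[i],.084)[:2]-C; out.append((round(np.hypot(*P),4),round((np.arctan2(P[1],P[0])-F0)%(np.pi/2),3),int(st[i][4])))
    print(n,out)
E
python3 - <<'E'
from h import *
for n in('top','scene'): wheel(n,np.load(n+'0.npz')['p'])
p,d=eyes.read_camera("scene"); wheel("scene",p)
E
```

```text
top []
scene [(np.float64(0.0403), np.float64(0.617), 136), (np.float64(0.0437), np.float64(0.579), 139), (np.float64(0.0382), np.float64(0.509), 153), (np.float64(0.0418), np.float64(0.496), 154)]
scene [(np.float64(0.0415), np.float64(1.031), 139), (np.float64(0.0441), np.float64(0.973), 142), (np.float64(0.0386), np.float64(0.978), 154), (np.float64(0.0411), np.float64(0.907), 166)]
```

>>> arm_command:
  increments:
    - [0,-0.031,0.147,0,0,0,-0.02]
    - [0,-0.031,0.147,0,0,0,-0.02]
    - [0,0,0,0,0,0,0]
    - [0,0,0,0,0,0,0]
    - [0,0,0,0,0,0,0]

```text
t: 6.75
ee_pos: [0.5048, -0.1203, 0.2672]
tool_rot: [0.767, 0.641, 0.0, 0.0]
wrist_force: [-3.0, 0.6, 0.6]
finger_gap: 0.0002
```

>>> arm_command:
  increments:
    - [0,0,-0.5,0,0,0,0]
    - [0,0,-1,0,0,0,0]
    - [0,0,-1,0,0,0,0]
    - [0,0,0,-2,0,0,0]
    - [0,0,0,-3,0,0,0]

```text
t: 7.17
ee_pos: [0.4793, -0.1157, 0.3159]
tool_rot: [0.768, 0.641, -0.001, -0.002]
wrist_force: [0.9, -0.0, 0.6]
finger_gap: -0.0006
```

>>> arm_command:
  increments:
    - [0,-1.5,-2.5,-2,0,0,0]
    - [0,-1.5,-3,0,0,0,0]
    - [0,-1.5,-3,0,0,0,0]
    - [0,-1.5,-3,0,0,0,0]
    - [0,-1.5,-3,0,0,0,0]

```text
t: 7.58
ee_pos: [0.3225, -0.1637, 0.3373]
tool_rot: [0.767, 0.641, 0.0, 0.001]
wrist_force: [0.4, -1.8, -0.3]
finger_gap: 0.0001
```

Run:
```python
from h import *
p,d=eyes.read_camera("scene");wheel('scene',p)
cv2.imwrite(f"pics/scene6.png",cv2.resize(p[140:300,150:350,::-1],None,fx=3,fy=3,interpolation=cv2.INTER_CUBIC))
p,d=eyes.read_camera("top")
cv2.imwrite(f"pics/top6.png",cv2.resize(p[160:360,290:510,::-1],None,fx=3,fy=3,interpolation=cv2.INTER_CUBIC))
rel()
```

```text
scene [(np.float64(0.0417), np.float64(1.078), 134), (np.float64(0.0433), np.float64(1.004), 143), (np.float64(0.039), np.float64(1.026), 153), (np.float64(0.0406), np.float64(0.953), 162)]
t 7.6833 tcp [ 0.3212 -0.1641  0.3372] tip [ 0.3211 -0.1642  0.1638] psi 1.3881 tilt [-0.0006 -0.0002] F [ 0.7 -0.3  0.5] gap 0.0002 q [-0.8   0.12  1.88 -0.    1.13 -2.19]
axis in tool cm [14.91 18.92 -0.02] psi left 0.027
```

View pics/scene6.png

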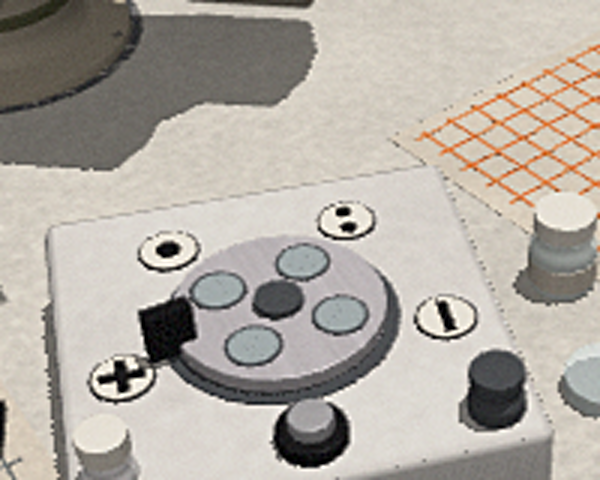

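View pics/top6.png

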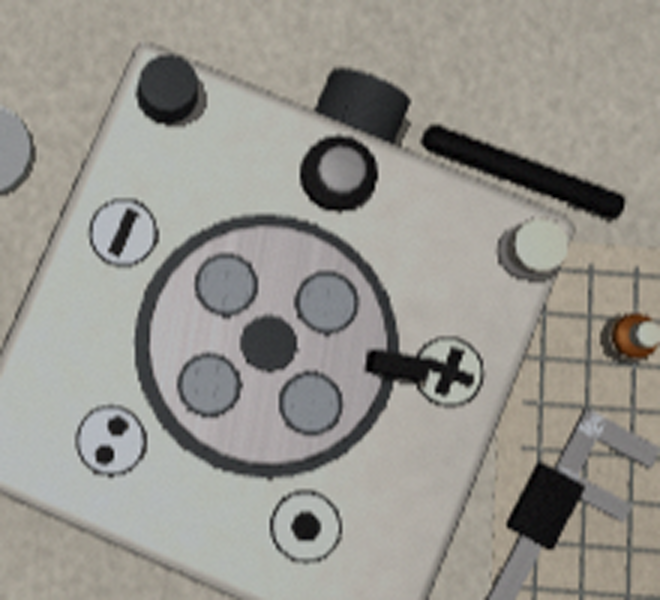

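Run:
```python
from h import *
def ang(pts):
    W=np.array([onz('top',u/3+290,v/3+160,.084)[:2] for u,v in pts]); c=W.mean(0); e=W-c
    a=np.arctan2(e[:,1],e[:,0])-F0
    print(c, np.hypot(*e.T).round(4), (a%(np.pi/2)).round(3), (a%(np.pi/2)).mean())
ang([(255.5,271.5),(340.5,333),(280,415.5),(196,353.5)])
ang([(226,284),(327,302),(310.5,403),(209.5,384.5)])
```

```text
[ 0.53364436 -0.05247641] [0.0414 0.0415 0.0412 0.0412] [0.566 0.548 0.56  0.553] 0.5566539550074479
[ 0.53364198 -0.05262014] [0.0411 0.041  0.041  0.0408] [1.018 1.016 1.014 1.019] 1.0166990326657461
```

Run:
```python
from h import *
for w in(1.80,1.83,1.86):
    a=F0+w; e=np.array([np.cos(a),np.sin(a)]); n=np.array([-e[1],e[0]])
    for r in(.056,.086): print(w,[tuple(np.round((np.array(proj('top',[*(C+r*e+s*n),.11]))-[290,160])*3,0)) for s in(-.006,.006)])
p=cv2.imread('pics/top6.png'); cv2.imwrite('pics/top6z.png',cv2.resize(p[310:430,340:500],None,fx=5,fy=5,interpolation=cv2.INTER_CUBIC))
```

```text
1.8 [(np.float64(371.0), np.float64(369.0)), (np.float64(374.0), np.float64(348.0))]
1.8 [(np.float64(426.0), np.float64(379.0)), (np.float64(429.0), np.float64(358.0))]
1.83 [(np.float64(372.0), np.float64(366.0)), (np.float64(374.0), np.float64(345.0))]
1.83 [(np.float64(427.0), np.float64(375.0)), (np.float64(429.0), np.float64(353.0))]
1.86 [(np.float64(372.0), np.float64(363.0)), (np.float64(374.0), np.float64(341.0))]
1.86 [(np.float64(427.0), np.float64(370.0)), (np.float64(429.0), np.float64(348.0))]
```

View pics/top6z.png

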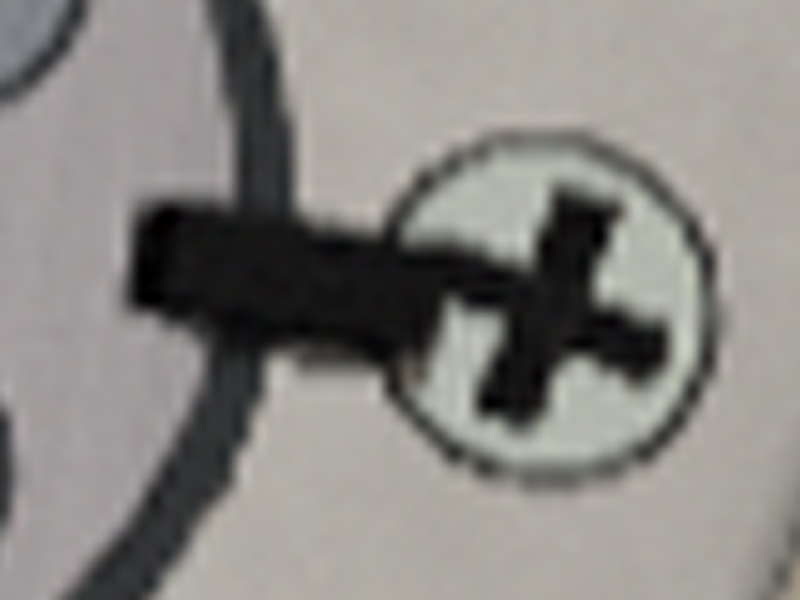

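Run:
```python
from h import *
ps=1.4155;x=np.array([np.cos(ps),np.sin(ps)]);y=np.array([x[1],-x[0]])
go([*(C-.0725*x-.042*y),.164])
```

```text
t 7.6833 tcp [ 0.3212 -0.1641  0.3372] tip [ 0.3211 -0.1642  0.1638] psi 1.3881 tilt [-0.0006 -0.0002] F [ 0.7 -0.3  0.5] gap 0.0002 q [-0.8   0.12  1.88 -0.    1.13 -2.19]
tool delta cm [ 7.54 14.92 -0.03]
```

>>> arm_command:
  increments:
    - [0,1.5,3,0,0,0,0]
    - [0,1.5,3,0,0,0,0]
    - [0,1.5,3,0,0,0,0]
    - [0,1.5,3,0,0,0,0]
    - [0,1.5,2.9,0,0,0,-0.027]

```text
t: 8.1
ee_pos: [0.4861, -0.1154, 0.3371]
tool_rot: [0.759, 0.652, 0.0, 0.0]
wrist_force: [0.2, -1.1, 0.5]
finger_gap: -0.0001
```

>>> arm_command:
  increments:
    - [0,0,0,2,0,0,0]
    - [0,0,0,2,0,0,0]
    - [0,0,0,2,0,0,0]
    - [0,0,0,1,0,0,0]
    - [0,0,0,0,0,0,0]

```text
t: 8.52
ee_pos: [0.4842, -0.1161, 0.2651]
tool_rot: [0.759, 0.652, -0.001, -0.002]
wrist_force: [-0.5, 0.2, 0.4]
finger_gap: -0.0
```

Run:
```python
from h import *
eyes.read_camera('top');rel()
```

```text
t 8.5667 tcp [ 0.4844 -0.1163  0.2665] tip [ 0.4841 -0.1161  0.0931] psi 1.4193 tilt [-0.0014  0.0008] F [-1.  -0.3  0.8] gap 0.0001 q [-0.47  0.45  1.65  0.    1.05 -1.89]
axis in tool cm [ 7.1   3.97 -0.  ] psi left -0.004
```

>>> arm_command:
  increments:
    - [0,0,0.8,0,0,0,0]
    - [0,0,0.7,0,0,0,0]
    - [0,0,0.4,0,0,0,0]
    - [0,0,0.2,0,0,0,0]
    - [0,0,0.18,0,0,0,0]

```text
t: 8.98
ee_pos: [0.5068, -0.12, 0.2675]
tool_rot: [0.759, 0.652, -0.0, -0.0]
wrist_force: [-3.3, 0.0, 2.0]
finger_gap: -0.0
```

>>> arm_command:
  increments:
    - [0,0,0,0,0,0,0]
    - [0,0,0,0,0,0,0]
    - [0,0,0,0,0,0,0]
    - [0,0,-0.5,0,0,0,0]
    - [0,0,-1.5,0,0,0,0]

```text
t: 9.4
ee_pos: [0.4874, -0.1172, 0.2672]
tool_rot: [0.759, 0.652, 0.0, 0.001]
wrist_force: [-0.5, -0.8, -0.5]
finger_gap: -0.0001
```

>>> arm_command:
  increments:
    - [0,0,-1,-1,0,0,0]
    - [0,0,0,-4,0,0,0]
    - [0,0,0,-4,0,0,0]
    - [0,0,0,-1,0,0,0]
    - [0,0,0,0,0,0,0]

```text
t: 9.82
ee_pos: [0.4767, -0.1154, 0.3703]
tool_rot: [0.759, 0.651, 0.001, 0.003]
wrist_force: [0.3, -0.2, 0.7]
finger_gap: -0.0001
```

Run:
```python
from h import *
p,d=eyes.read_camera("scene");wheel('scene',p)
cv2.imwrite(f"pics/scene7.png",cv2.resize(p[140:300,150:350,::-1],None,fx=3,fy=3,interpolation=cv2.INTER_CUBIC))
rel()
bt=C+.108*np.array([np.cos(-.41501),np.sin(-.41501)]);print(bt); go([*bt,.2])
```

```text
scene [(np.float64(0.0414), np.float64(1.107), 138), (np.float64(0.0436), np.float64(1.039), 152), (np.float64(0.0381), np.float64(1.041), 147), (np.float64(0.0405), np.float64(0.986), 164)]
t 9.8667 tcp [ 0.4766 -0.1153  0.3682] tip [ 0.477  -0.1155  0.1948] psi 1.4189 tilt [ 0.0024 -0.0012] F [ 0.1 -0.3 -0.8] gap -0.0003 q [-0.48  0.31  1.52  0.    1.31 -1.9 ]
axis in tool cm [7.15 4.69 0.01] psi left -0.004
[ 0.63298213 -0.0954855 ]
t 9.8667 tcp [ 0.4766 -0.1153  0.3682] tip [ 0.477  -0.1155  0.1948] psi 1.4189 tilt [ 0.0024 -0.0012] F [ 0.1 -0.3 -0.8] gap -0.0003 q [-0.48  0.31  1.52  0.    1.31 -1.9 ]
tool delta cm [ 4.34 15.12 -0.49]
```

View pics/scene7.png

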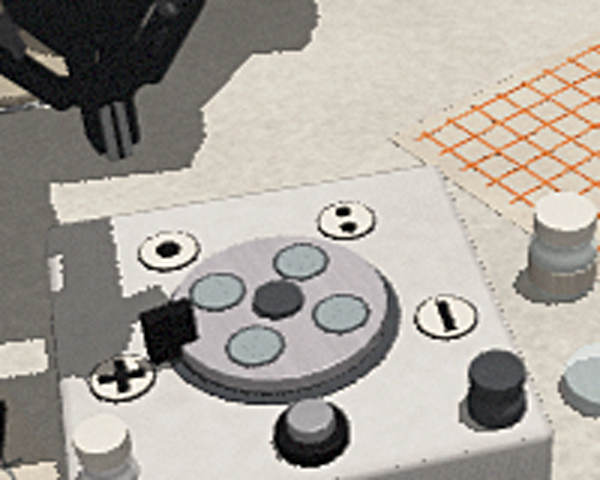

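>>> arm_command:
  increments:
    - [0,0.86,3,0,0,0,0]
    - [0,0.86,3,0,0,0,0]
    - [0,0.86,3,0,0,0,0]
    - [0,0.86,3,0,0,0,0]
    - [0,0.86,3,0,0,0,0]

```text
t: 10.28
ee_pos: [0.633, -0.0953, 0.365]
tool_rot: [0.759, 0.651, -0.001, -0.001]
wrist_force: [0.3, 0.5, 0.7]
finger_gap: 0.0
```

>>> arm_command:
  increments:
    - [0,0,0,2,0,0,0]
    - [0,0,0,2,0,0,0]
    - [0,0,0,2,0,0,0]
    - [0,0,0,1,0,0,0]
    - [0,0,0,0,0,0,0]

```text
t: 10.7
ee_pos: [0.6313, -0.0956, 0.2934]
tool_rot: [0.759, 0.651, -0.002, -0.003]
wrist_force: [0.0, -0.4, 0.7]
finger_gap: -0.0
```

Run:
```python
from h import *
p,d=eyes.read_camera("scene");wheel('scene',p)
cv2.imwrite(f"pics/scene8.png",cv2.resize(p[140:300,150:350,::-1],None,fx=3,fy=3,interpolation=cv2.INTER_CUBIC))
go([.633,-.0955,.1])
```

```text
scene [(np.float64(0.0464), np.float64(0.984), 93)]
t 10.75 tcp [ 0.6316 -0.0957  0.2956] tip [ 0.631  -0.0955  0.1222] psi 1.4189 tilt [-0.0034  0.0012] F [-0.1  0.4  1.1] gap -0.0 q [-0.34  0.62  1.2   0.    1.33 -1.75]
tool delta cm [0.03 0.2  2.22]
```

View pics/scene8.png

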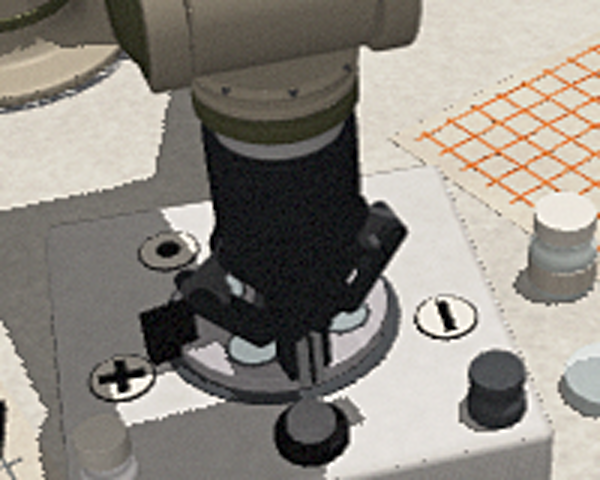

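Fingertips are above the button and line up with it. Next: press down slowly.

>>> arm_command:
  increments:
    - [0,0,0,1,0,0,0]
    - [0,0,0,1,0,0,0]
    - [0,0,0,0.5,0,0,0]
    - [0,0,0,0,0,0,0]
    - [0,0,0,0,0,0,0]

```text
t: 11.17
ee_pos: [0.6318, -0.0957, 0.2721]
tool_rot: [0.759, 0.651, -0.0, -0.0]
wrist_force: [0.5, 0.1, -0.6]
finger_gap: 0.0001
```

Run:
```python
from h import *
go([.633,-.0955,.084])
```

```text
t 11.1667 tcp [ 0.6318 -0.0957  0.2721] tip [ 0.6317 -0.0957  0.0987] psi 1.4189 tilt [-0.0002  0.0001] F [ 0.5  0.1 -0.6] gap 0.0001 q [-0.34  0.65  1.23  0.    1.27 -1.75]
tool delta cm [0.04 0.12 1.47]
```

>>> arm_command:
  increments:
    - [0,0,0.1,0.3,0,0,0]
    - [0,0,0,0.3,0,0,0]
    - [0,0,0,0.2,0,0,0]
    - [0,0,0,0,0,0,0]
    - [0,0,0,0,0,0,0]

```text
t: 11.58
ee_pos: [0.6329, -0.0958, 0.2645]
tool_rot: [0.759, 0.651, 0.0, 0.0]
wrist_force: [1.1, 0.5, 2.0]
finger_gap: 0.0003
```

>>> arm_command:
  increments:
    - [0,0,0,0.15,0,0,0]
    - [0,0,0,0.15,0,0,0]
    - [0,0,0,0,0,0,0]
    - [0,0,0,0,0,0,0]
    - [0,0,0,0,0,0,0]

```text
t: 12.0
ee_pos: [0.6328, -0.0958, 0.2615]
tool_rot: [0.759, 0.651, 0.0, 0.0]
wrist_force: [1.5, 1.0, 3.0]
finger_gap: 0.0
```

>>> arm_command:
  increments:
    - [0,0,0,0.15,0,0,0]
    - [0,0,0,0.15,0,0,0]
    - [0,0,0,0,0,0,0]
    - [0,0,0,0,0,0,0]
    - [0,0,0,0,0,0,0]

```text
t: 12.42
ee_pos: [0.6328, -0.0958, 0.2594]
tool_rot: [0.759, 0.651, 0.0, 0.001]
wrist_force: [-2.2, 0.0, 12.4]
finger_gap: 0.0002
```

The vertical force jumped from 3 N to 12.4 N and travel stalled, so the button has bottomed. Now I'll lift clear.

>>> arm_command:
  increments:
    - [0,0,0,0,0,0,0]
    - [0,0,0,-0.5,0,0,0]
    - [0,0,0,-1,0,0,0]
    - [0,0,0,-3,0,0,0]
    - [0,0,0,-4,0,0,0]

```text
t: 12.83
ee_pos: [0.6324, -0.0958, 0.3412]
tool_rot: [0.759, 0.651, -0.002, -0.004]
wrist_force: [0.9, -0.3, -0.1]
finger_gap: 0.0
```

>>> arm_command:
  increments:
    - [0,0,0,-4,0,0,0]
    - [0,-1,-3,-1,0,0,0]
    - [0,-1,-3.5,0,0,0,0]
    - [0,-1,-3.5,0,0,0,0]
    - [0,-1,-3.5,0,0,0,0]

```text
t: 13.25
ee_pos: [0.4914, -0.1147, 0.3931]
tool_rot: [0.759, 0.652, -0.0, -0.001]
wrist_force: [-0.4, -0.9, 0.7]
finger_gap: 0.0
```

>>> arm_command:
  increments:
    - [0,-1,-3.5,0,0,0,0]
    - [0,-1,-3.5,0,0,0,0]
    - [0,-1,-3.5,0,0,0,0]
    - [0,-1,-3.5,0,0,0,0]
    - [0,0,0,0,0,0,0]

```text
t: 13.67
ee_pos: [0.3446, -0.1325, 0.393]
tool_rot: [0.759, 0.651, -0.001, -0.002]
wrist_force: [-0.1, -0.3, 0.6]
finger_gap: 0.0002
```

Run:
```python
from h import *
p,d=eyes.read_camera("scene");wheel('scene',p)
cv2.imwrite(f"pics/scene9.png",p[:,:,::-1])
p,d=eyes.read_camera("top")
cv2.imwrite(f"pics/top9.png",cv2.resize(p[160:360,290:510,::-1],None,fx=3,fy=3,interpolation=cv2.INTER_CUBIC))
rel()
```

```text
scene [(np.float64(0.0413), np.float64(1.097), 130), (np.float64(0.0438), np.float64(1.042), 149), (np.float64(0.0389), np.float64(1.052), 150), (np.float64(0.0407), np.float64(0.973), 164)]
t 13.7667 tcp [ 0.348  -0.1333  0.3936] tip [ 0.3481 -0.1333  0.2202] psi 1.4171 tilt [ 0.0003 -0.0001] F [ 0.5  0.  -0.3] gap -0.0002 q [-0.69  0.07  1.75  0.    1.32 -2.1 ]
axis in tool cm [10.89 17.14  0.  ] psi left -0.002
```

View pics/top9.png

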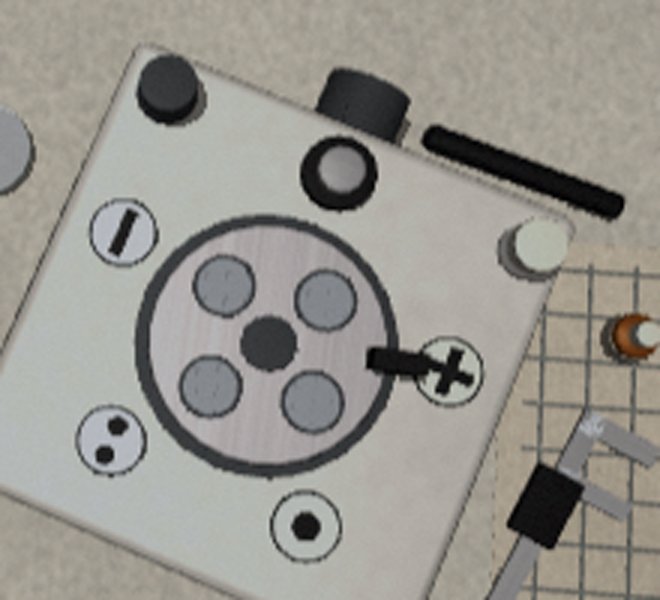

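View pics/scene9.png

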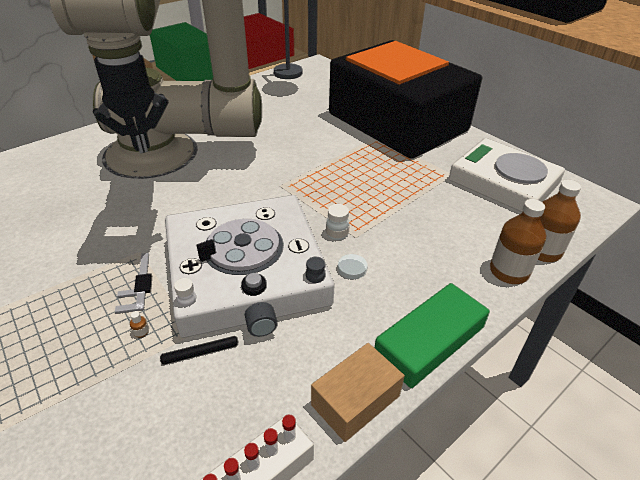

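The tab points at the plus (tab at about (400,362) and plus at (448,371) in the top crop). The button is up, nothing has shifted, and the arm is clear. I'm handing in.

```bash
python3 -c "
from bench import arm
arm.sign_off()"
```

```text
the job is handed in; nothing more can be done
```

I pushed the tab counterclockwise round to the plus label with the shut fingertips against one side of it. I then pressed the lamp button fully down and let it come up again, and handed the job in at about 13.8 s. No verdict was reported.

- **Tab:** my estimates put the wheel at about 1.83 rad, with the plus label at 1.83. After the first push the separate estimates disagreed: about 1.80 from the filter holes and the finger pose, about 1.84 by adding the hole rotation to the tab's starting angle, and roughly 1.77 from the tab's blurred edges. I gave it one more small nudge, about 0.03 rad. Even the lowest reading left it inside the 0.095 rad allowance.
- **Button:** the downward force jumped from 3 N to 12.4 N and the travel stalled, so I took it as fully down. I judged full travel from force and stall, not from a reading of the button itself. It looked up again in the last pictures.
- **Loose things and arm:** by eye, the loose things look unmoved in the last pictures. The arm was clear of everything, with the wrist force near zero.

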